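# Shut and latch the scraps bin

### The arm

A 6-joint arm with a two-finger parallel gripper is mounted at the origin on the work surface. World frame = base frame: x ahead of the robot, y to its left, z up, the work surface at z = 0. Lengths are in m, angles in rad, forces in N, time in s.
With the tool pointing down it reaches from about 0.375 to 0.975 m from the base axis. Payload 3.8 kg.
Tool frame: the origin (TCP) lies between the finger pads; the fingertips stand 22 mm ahead of it and the grasp point (between the pads) lies 3 mm ahead of it; z points along the fingers, y is the direction in which the jaws open and shut (so a half turn about z gives the same grasp; the last joint's range is limited). The gripper opens to 85 mm and grips with 20 to 120 N. Pads are 22 mm wide; open, the fingers measure 114 mm over their backs; the gripper's body (76 mm by 85 mm) begins 54 mm behind the grasp point. The pads swing forward as they close: fully open they stand 13 mm farther back than shut.
Start: joints at [1.244, 0.264, 1.604, -0, 1.274, -0.037], TCP at [0.193, 0.647, 0.253] pointing down, gripper open.
Joint ranges: [-2.63, 2.63], [-0.94, 2.18], [0.31, 2.57], [-1.31, 4.45], [0, 2.66], [-2.55, 2.55]. Speed limits (rad/s): [2.57, 2.57, 3.14, 3.14, 3.14, 3.14].

### API

Orientations are given as a rotation vector (axis times angle).
In Python, from workcell import * gives the robot as it stands.
- The arm moves only by the tool step_arm, never from a script. Its argument "motion" is a list that holds one entry, the list of rows, each a list of 7 numbers: the finger opening in m, from 0 to 0.0854, then the shift along the world's x, y, z in m, then the turn, a rotation vector about the world's x, y, z in degrees. A call has exactly 8 rows; each row is the pose to reach, as a shift and turn from the pose measured when the call began; what a row does not reach only later rows make up. A row lasts 1/8 s, in which the tool goes at most 62.5 mm and 10.7 degrees, less where a joint would pass 70% of its speed; a pose out of reach is approached as far as the arm can. A call with a gripper value outside its range is refused whole. The fingers move at their own pace and stop on an object; "newtons" is the grip in N (left out, the last holds). Time passes only in rows, so rows that repeat a pose let the fingers close, or fill a call up. It gives the time, the measured TCP pose, the force and the opening at its end, in the units of the state.
- read_state(): the state, without advancing time (a new reading comes with each control period).
- read_camera(name): name is "scene" or "top"; returns (picture, depth): 400x640x3 uint8, blue, green, red; 400x640 float32, m along the optical axis (not along the pixel's ray), 0 where there is no reading.
- get_calibration(name): a dict with "K" (3x3 intrinsics, pixels), "dist_coeffs" ([k1, k2, p1, p2, k3] as OpenCV has them; the pictures are not rectified), "world_from_camera" (4x4, takes a point from camera to world coordinates). Camera axes: x right, y down, z forward; pixel columns grow to the right and rows downward; lengths in m; the calibration is good to about 2 mm. A picture is of the moment at which its call begins. get_calibration takes no time and is no camera call.
- finish_job(): hands the job in, once; it reports no verdict.
Trained networks look in the newest picture that a camera, given by its name, has taken for a name from the list of things; names that differ only in an ending like _2 or _b are one class to them, and where a whole thing is asked for, a point or a joint stands for the part that bears it (a point fixed in the world has none). Each returns a list of dicts, best first, with "score" (0 to 1); they miss things now and then, are a little off and sometimes report something else, mostly with a low value. They report only what shows in the picture. A call takes as long as a camera call.
- spot_in(camera, thing): "xyz" ([x, y, z] in m, in the coordinates of the camera as it stood for that picture, good to about 4 mm: the middle of the surface that is visible of it).
- regions_of(camera, thing): "region" (400x640 bool, what is visible of it).
The state is a dict: "time": time; "q": joint angles; "joint_vel": joint speeds; "joint_torque": joint torques, N m; "tool_pos": TCP position; "tcp_rot": TCP orientation; "wrist_force": force on the tool from outside, world axes, zero at the start; "torque": the same for the moment, N m; "width": opening from 0.0 (shut) to 1.0 (fully open).
Only numpy, scipy, OpenCV 4.12 (cv2) and the standard library are available. Lean on these libraries where they do the work, as an engineer would, in place of code of your own. Each camera call takes 0.05 s, during which the arm holds its last target. There are 200 camera calls.

### The job

Shut the lid of the grey scraps bin, swing the latch's wire loop over the keeper on the lid's front edge, then press the red lever down until it snaps flat against the bin with the loop held in the keeper. Leave the other things on the counter where they are.

Things in the scene. Friction and masses are not known exactly. Their poses are not given: they have to be found in the camera images.
- bin: Grey scraps bin fixed on the counter, 180 mm deep (x), 200 mm wide (y), walls 195 mm high. Origin: centre of its underside; x points from the front (latch) to the back (hinge), z up. On the middle of its front (-x) face is a draw latch: red lever, steel wire loop hinged on the lever, and a dark steel keeper on the lid's front edge.
- lid (a joint): Lid angle, rad: 0 shut, up to 1.4; starts open at 0.5 to 0.8. It turns about the bin's y axis at the back rim. The hinge is stiff: the lid stays where it is left and takes about 2 to 6 N at its front half to push shut.
- lid_hinge (a point): Middle of the lid's hinge line, at the back rim: 90 mm behind the bin's origin, 195 mm up. The flat lid is 8 mm thick above this line and reaches 185 mm forward of it.
- lid_front (a point): Middle of the front edge of the lid, 180 mm from the hinge line, on the top face.
- keeper_seat (a point): Where the loop's bar must lie: middle of the keeper's upward-open groove, 10 mm ahead (bin's -x) of point lid_front and 4 mm below it. Groove 44 mm long (y), 12 mm wide (x), floor 4 mm below this point. On the outer side (bin's -x) a 6 mm thick nose starts 7 mm ahead of this point and rises 10 mm above it; on the inner side a back wall 5 mm thick rises 30 mm above it.
- lever (a joint): Lever angle, rad: 0 = closed, hanging flat down the bin's front; pi/2 = straight out from the bin's front; starts raised at 2.2 to 2.38 (up and out), stop at 2.4. Friction (0.08 N m) holds it where it is left. With the loop hooked its spring resists (up to about 0.25 N m in all), most near 0.8; below about 0.3 rad it snaps to 0 by itself.
- lever_pivot (a point): Middle of the lever's hinge line (along the bin's y), 14 mm ahead of the bin's front face, 131 mm up. The lever is a red plate 40 mm wide reaching 65 mm from here. Its face to press (outward when closed, upward when straight out) lies 6 mm off the plane through this line; at the free end a 4 mm thick lip stands 4 mm proud of that face.
- lever_tip (a point): Middle of the free end of the lever, on its outer face.
- loop_hinge (a point): Middle of the loop's hinge line on the lever, 22 mm from lever_pivot: with lever angle A it lies 22*sin(A-0.4) mm ahead (bin's -x) of lever_pivot and 22*cos(A-0.4) mm below it. The bar is about 85 mm from this line at rest; the loop is sprung and can stretch by up to 9 mm (7 N per mm); closed, it is stretched about 3 mm.
- loop (a joint): Angle of the loop to the lever, rad: 0 = as when all is closed (loop up along the front), growing outward to the lever; stop at 2.85, where it starts. It swings freely: past upright it drops against the keeper's back wall, short of upright back to its stop. With the lever above 2.15 it clears the nose. As the lever then goes down the bar slides down the wall into the groove.
- loop_bar (a point): Centre of the loop's crossbar: steel, 8 mm thick, along the bin's y; the loop's two 7 mm legs are 64 mm apart (centres) and straddle the 40 mm lever and the 44 mm keeper. At the start the bar stands about 40 mm beyond the lever's free end.
- carafe_mid (a point): Middle of a bystander to leave alone: stoppered glass carafe, 208 mm tall, 110 mm across.
- mug_mid (a point): Middle of a bystander to leave alone: blue mug, 92 mm tall, 80 mm across, beside the bin (towards the bin's -y, about 40 mm clear of it).
- jar_mid (a point): Middle of a bystander to leave alone: amber glass jar with steel cap, 110 mm tall, 68 mm across, beside the bin (towards the bin's +y).
- bowl_mid (a point): Middle of a bystander to leave alone: white bowl, 140 mm across, 60 mm tall.
- spoon_rest_mid (a point): Middle of a bystander to leave alone: white ceramic spoon rest, 104 mm disc with a short tail, 10 mm high.
- spatula_mid (a point): Middle of a bystander to leave alone: wooden spatula lying flat, 260 mm long.
- brush_mid (a point): Middle of a bystander to leave alone: red silicone brush lying flat, 200 mm long.

How it is judged:
By the outcome, as a careful person would: the job done as asked, in the order asked, and still so for the second after the job is handed in, with the robot touching nothing.
It also fails if it takes over 59 s, if anything falls off the work surface, if the arm or the gripper's body presses on something with over 40 N, if the wrist force passes 120 N, or if a joint passes its speed limit or range.

## Working session

There is one attempt and no reset: what is moved stays moved. The work goes in short steps, Python scripts to look and compute and a tool call to move; the robot and the scene stay as the last step left them, time stands still between calls to the robot, and variables do not carry over. Pictures are saved under pics/ and viewed, on a budget of 10 in all, crops included, one or two more only if the job needs it, and the job is handed in when it is done.

Besides the shell and the picture viewer there is one more tool, called after ">>>" by a JSON object that holds its "fn" and its "kwargs", one argument or row to a line. step_arm: Moves the arm, as the interface text tells. Its arguments: {"type":"object","properties":{"motion":{"type":"array"},"newtons":{"type":"number"}},"required":["motion"]}

```bash
mkdir -p pics
cat > h.py <<'E'
from workcell import *
import numpy as np, cv2
def tow(cam,p):
    T=np.array(get_calibration(cam)["world_from_camera"]); return T[:3,:3]@np.array(p)+T[:3,3]
def cloud(cam,depth):
    c=get_calibration(cam);K=np.array(c["K"]);D=np.array(c["dist_coeffs"])
    v,u=np.mgrid[0:400,0:640]
    n=cv2.undistortPoints(np.stack([u,v],-1).reshape(-1,1,2).astype(np.float64),K,D).reshape(400,640,2)
    P=np.dstack([n[...,0]*depth,n[...,1]*depth,depth]); T=np.array(c["world_from_camera"])
    return P@T[:3,:3].T+T[:3,3]
def spots(cam,names):
    for n in names:
        for d in spot_in(cam,n)[:2]: print(cam,n,round(d["score"],2),np.round(tow(cam,d["xyz"]),4))
E
python3 - <<'E'
from h import *
s,ds=read_camera("scene"); cv2.imwrite("pics/s0.png",s)
t,dt=read_camera("top"); cv2.imwrite("pics/t0.png",t)
np.savez("c0.npz",s=cloud("scene",ds),t=cloud("top",dt))
spots("scene",["bin","lid_front","keeper_seat","lever_tip","loop_bar","lever_pivot","mug_mid","jar_mid","carafe_mid"])
spots("top",["bin","lid_front","keeper_seat","lever_tip","loop_bar","mug_mid","jar_mid","carafe_mid","bowl_mid"])
for c in("scene","top"): print(np.round(get_calibration(c)["world_from_camera"],3))
print(read_state())
E
```

```text
scene bin 0.91 [ 0.5497 -0.1135  0.2325]
scene lid_front 0.94 [ 0.5608 -0.1192  0.2565]
scene keeper_seat 0.71 [ 0.5579 -0.121   0.2584]
scene lever_tip 0.84 [0.5549 0.0392 0.1694]
scene lever_tip 0.22 [ 0.548  -0.1186  0.2386]
scene loop_bar 0.64 [0.5524 0.0571 0.1971]
scene loop_bar 0.48 [0.5557 0.0594 0.1927]
scene lever_pivot 0.83 [ 0.5486 -0.1188  0.2397]
scene mug_mid 0.76 [ 0.3835 -0.0649  0.0309]
scene jar_mid 0.77 [ 0.7395 -0.1352  0.1098]
scene carafe_mid 0.59 [ 0.5019 -0.5152  0.1751]
top bin 0.7 [ 0.558  -0.0941  0.2437]
top bin 0.59 [ 0.5151 -0.4962  0.1391]
top lid_front 0.66 [ 0.7405 -0.1259  0.1077]
top lid_front 0.57 [ 0.5657 -0.1118  0.2562]
top keeper_seat 0.82 [ 0.5682 -0.1072  0.2578]
top lever_tip 0.56 [0.5572 0.028  0.1634]
top loop_bar 0.56 [0.5598 0.0591 0.2006]
top mug_mid 0.89 [ 0.3837 -0.0744  0.004 ]
top jar_mid 0.58 [ 0.7406 -0.1236  0.1098]
top jar_mid 0.33 [0.5569 0.0298 0.1653]
top carafe_mid 0.87 [ 0.5172 -0.4958  0.1381]
top bowl_mid 0.92 [0.5074 0.5184 0.0264]
[[ 0.818 -0.531  0.22   0.257]
 [-0.575 -0.76   0.304 -0.386]
 [ 0.006 -0.375 -0.927  1.314]
 [ 0.     0.     0.     1.   ]]
[[-0.023 -0.988  0.153  0.353]
 [-0.999  0.028  0.025 -0.022]
 [-0.029 -0.152 -0.988  1.459]
 [ 0.     0.     0.     1.   ]]
{'time': 1.0, 'q': array([ 1.24408823e+00,  2.63864687e-01,  1.60400029e+00,  1.47264960e-05,
        1.27370934e+00, -3.69279471e-02]), 'joint_vel': array([ 0.00044552, -0.00125725,  0.00182669,  0.00064676,  0.00158889,
        0.00073584]), 'joint_torque': array([-3.35243112e-04, -5.15084374e+01, -3.67731678e+01, -6.39366976e-05,
        8.03188614e-04,  5.24449433e-06]), 'tool_pos': array([0.1928884 , 0.64684476, 0.25330338]), 'tcp_rot': array([-4.53599815e-01, -3.10866296e+00, -3.23249025e-05]), 'wrist_force': array([0.1134327 , 0.04596778, 0.1350055 ]), 'torque': array([-0.02263455,  0.01460911, -0.0010029 ]), 'width': 0.9994190475570053}
```

View pics/s0.png

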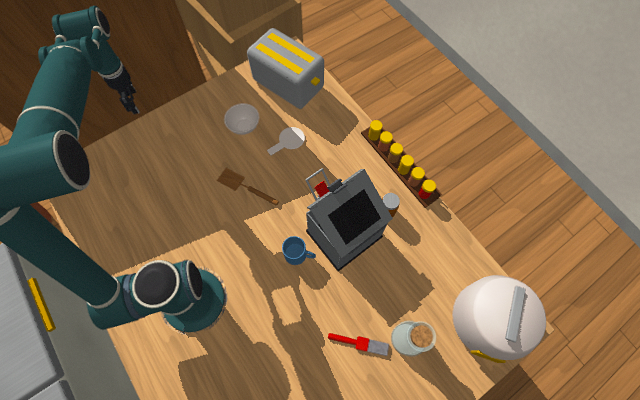

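View pics/t0.png

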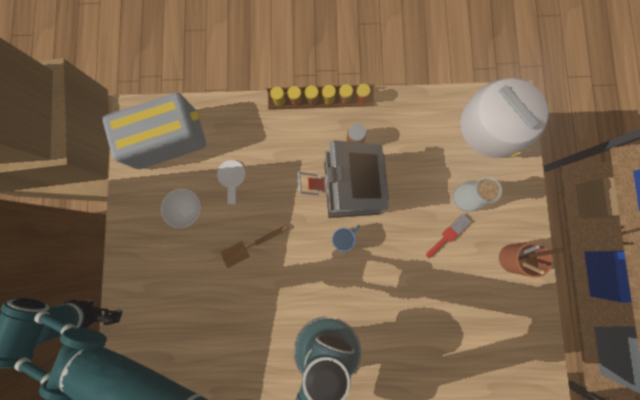

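The scene view shows the bin at about (345,220), with its red lever at (321,187) and loop at (315,180), facing world +y. The top view shows the lever at (316,184), the mug at (344,239) and the jar at (357,132). Next I'll fit the bin pose and the lid angle.

Run:
```python
from h import *
z=np.load("c0.npz")
read_camera("scene");read_camera("top")
for cam in("scene","top"):
    C=z[cam[0]]
    r=regions_of(cam,"lid"); 
    if not r: print("none");continue
    m=r[0]["region"]; P=C[m]; print(cam,r[0]["score"],m.sum())
    P=P[(P[:,2]>.15)&(P[:,2]<.45)]
    # ransac plane
    rng=np.random.default_rng(0);best=0
    for _ in range(600):
        a=P[rng.choice(len(P),3,False)];n=np.cross(a[1]-a[0],a[2]-a[0]);L=np.linalg.norm(n)
        if L<1e-5: continue
        n/=L
        if abs(n[2])<.5: continue
        k=abs((P-a[0])@n)<.003
        if k.sum()>best: best=k.sum();K=k
    Q=P[K];c=Q.mean(0);n=np.linalg.svd(Q-c,full_matrices=False)[2][2];n*=np.sign(n[2])
    print("plane",best,c,n,"angle",np.arccos(n[2]),"az",np.degrees(np.arctan2(n[1],n[0])))
    rect=cv2.minAreaRect(Q[:,:2].astype(np.float32));print(rect, cv2.boxPoints(rect).round(4).tolist(), Q[:,2].min(),Q[:,2].max())
    for nm in("lever","loop"):
        r=regions_of(cam,nm)
        if r:
            m=r[0]["region"];P=C[m];print(cam,nm,r[0]["score"],m.sum());print(np.percentile(P,[2,25,50,75,98],axis=0).round(4))
s,d=read_camera("scene"); cv2.imwrite("pics/crop1.png",cv2.resize(s[160:280,260:420],None,fx=5,fy=5,interpolation=cv2.INTER_CUBIC))
```

```text
scene 0.87 4178
plane 3185 [ 0.56300952 -0.12420947  0.25188805] [ 0.02592782 -0.53796479  0.84256847] angle 0.5687618513370603 az -87.24070074322361
((0.566062867641449, -0.11827719211578369), (0.2089824378490448, 0.17623208463191986), 2.7810564041137695) [[0.45739999413490295, -0.03530000150203705], [0.4659999907016754, -0.21140000224113464], [0.6747000217437744, -0.2011999934911728], [0.6661999821662903, -0.025200000032782555]] 0.1967917512199493 0.3136218442901897
scene lever 0.69 124
[[0.5362 0.0127 0.1427]
 [0.5482 0.0187 0.1554]
 [0.5584 0.0261 0.1625]
 [0.5677 0.0347 0.1686]
 [0.5839 0.0682 0.2071]]
scene loop 0.58 164
[[ 0.5234  0.0156 -0.0036]
 [ 0.5295  0.0448  0.0044]
 [ 0.5633  0.0663  0.1736]
 [ 0.5874  0.0743  0.2043]
 [ 0.6426  0.1556  0.2111]]
top 0.85 3755
plane 2752 [ 0.56687864 -0.11975048  0.25519303] [ 0.02397275 -0.5337403   0.84530858] angle 0.5636538561412364 az -87.4283096484333
((0.5685238838195801, -0.11661826074123383), (0.20866207778453827, 0.17767032980918884), 2.5500614643096924) [[0.4602999985218048, -0.032499998807907104], [0.4681999981403351, -0.20999999344348907], [0.6766999959945679, -0.20069999992847443], [0.6687999963760376, -0.02319999970495701]] 0.19804848860357938 0.31405068599978136
top lever 0.58 299
[[ 0.5273 -0.0073 -0.0028]
 [ 0.5482  0.0118  0.1406]
 [ 0.5597  0.0247  0.1541]
 [ 0.5715  0.0374  0.1692]
 [ 0.6109  0.0706  0.2111]]
top loop 0.65 1246
[[ 4.405e-01  4.410e-01 -2.000e-04]
 [ 4.791e-01  4.867e-01  1.140e-02]
 [ 5.086e-01  5.161e-01  2.400e-02]
 [ 5.372e-01  5.424e-01  4.380e-02]
 [ 5.681e-01  5.669e-01  6.270e-02]]
```

View pics/crop1.png

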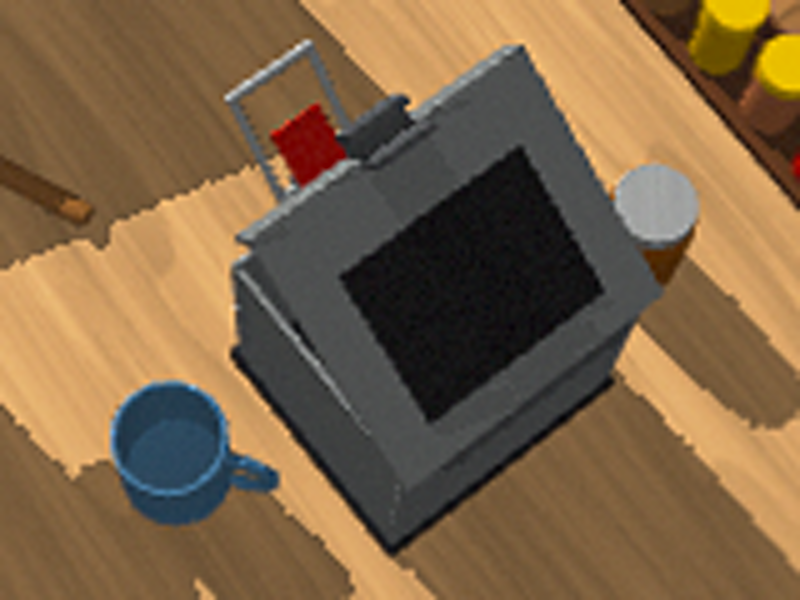

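The crop shows the lid open, with the keeper at about (380,130), the loop at (270,95) and the red plate at (310,140). The lid angle is about 0.566 rad. The bin's x axis is about (0.047,-0.999), the hinge is at about (0.571,-0.199,0.195) and the pivot is at about (0.56,-0.005,0.131). I'm moving above the lid, off to one side of the keeper, with the fingers shut.

>>> {"fn": "step_arm", "kwargs": {
  "motion": [
    [[0, 0, -0.01, 0.03, 0, 0, -4], [0, 0.02, -0.06, 0.07, 0, 0, -8], [0, 0.05, -0.11, 0.11, 0, 0, -13], [0, 0.08, -0.16, 0.14, 0, 0, -18], [0, 0.11, -0.21, 0.16, 0, 0, -23], [0, 0.14, -0.26, 0.17, 0, 0, -28], [0, 0.17, -0.31, 0.17, 0, 0, -33], [0, 0.2, -0.35, 0.17, 0, 0, -37]]
  ],
  "newtons": 40
}}

```text
time: 2.45
tool_pos: [0.3936, 0.295, 0.4243]
tcp_rot: [1.419, 2.801, 0.003]
wrist_force: [1.0, 0.4, -0.8]
width: 0.001
```

>>> {"fn": "step_arm", "kwargs": {
  "motion": [
    [[0, 0.03, -0.05, 0, 0, 0, -4], [0, 0.06, -0.1, 0, 0, 0, -8], [0, 0.09, -0.15, 0, 0, 0, -13], [0, 0.12, -0.2, 0, 0, 0, -18], [0, 0.15, -0.25, -0.01, 0, 0, -23], [0, 0.18, -0.3, -0.02, 0, 0, -28], [0, 0.21, -0.34, -0.03, 0, 0, -33], [0, 0.217, -0.352, -0.03, 0, 0, -34]]
  ]
}}

```text
time: 3.45
tool_pos: [0.6111, -0.0595, 0.3922]
tcp_rot: [-2.181, -2.26, 0.001]
wrist_force: [-0.3, 1.0, -0.7]
width: 0.002
```

```bash
cat >> h.py <<'E'
def st():
    s=read_state(); print(round(s["time"],2),s["tool_pos"].round(4),"F",s["wrist_force"].round(1),"q",s["q"].round(2),"w",round(s["width"],2)); R=cv2.Rodrigues(np.array(s["tcp_rot"]))[0]; print("tool x,y,z",R.T.round(3).tolist())
E
python3 -c "from h import *; st()"
```

```text
3.45 [ 0.6111 -0.0595  0.3922] F [-0.3  1.  -0.7] q [-0.14  0.1   1.55 -0.    1.5  -0.17] w 0.0
tool x,y,z [[-0.036, 0.999, -0.0], [0.999, 0.036, -0.001], [-0.001, -0.0, -1.0]]
```

>>> {"fn": "step_arm", "kwargs": {
  "motion": [
    [[0, 0, 0.002, -0.03, 0, 0, 0], [0, 0, 0.004, -0.06, 0, 0, 0], [0, 0, 0.004, -0.08, 0, 0, 0], [0, 0, 0.004, -0.1, 0, 0, 0], [0, 0, 0.004, -0.12, 0, 0, 0], [0, 0, 0.004, -0.14, 0, 0, 0], [0, 0, 0.004, -0.155, 0, 0, 0], [0, 0, 0.004, -0.16, 0, 0, 0]]
  ]
}}

```text
time: 4.45
tool_pos: [0.6104, -0.0555, 0.2305]
tcp_rot: [-2.18, -2.259, 0.003]
wrist_force: [-0.4, 0.6, 2.4]
width: 0.003
```

>>> {"fn": "step_arm", "kwargs": {
  "motion": [
    [[0, 0, 0, -0.002, 0, 0, 0], [0, 0, 0, -0.004, 0, 0, 0], [0, 0, 0, -0.006, 0, 0, 0], [0, 0, 0, -0.008, 0, 0, 0], [0, 0, 0, -0.008, 0, 0, 0], [0, 0, 0, -0.008, 0, 0, 0], [0, 0, 0, -0.008, 0, 0, 0], [0, 0, 0, -0.008, 0, 0, 0]]
  ]
}}

```text
time: 5.45
tool_pos: [0.6107, -0.0556, 0.225]
tcp_rot: [-2.181, -2.26, 0.002]
wrist_force: [-4.5, 1.6, 8.8]
width: 0.004
```

>>> {"fn": "step_arm", "kwargs": {
  "motion": [
    [[0, 0, 0, -0.004, 0, 0, 0], [0, 0, 0, -0.006, 0, 0, 0], [0, 0, 0, -0.006, 0, 0, 0], [0, 0, 0, 0.02, 0, 0, 0], [0, 0, 0, 0.06, 0, 0, 0], [0, 0, 0, 0.1, 0, 0, 0], [0, -0.02, 0.05, 0.11, 0, 0, 0], [0, -0.05, 0.11, 0.11, 0, 0, 0]]
  ]
}}

```text
time: 6.45
tool_pos: [0.5637, 0.0505, 0.337]
tcp_rot: [2.183, 2.256, 0.003]
wrist_force: [1.1, 0.8, -0.2]
width: -0.002
```

>>> {"fn": "step_arm", "kwargs": {
  "motion": [
    [[0, 0, 0.03, 0, 0, 0, 0], [0, 0, 0.07, 0, 0, 0, 0], [0, 0, 0.1, 0, 0, 0, 0], [0, 0, 0.11, 0, 0, 0, 0], [0, 0, 0.11, 0, 0, 0, 0], [0, 0, 0.11, 0, 0, 0, 0], [0, 0, 0.11, 0, 0, 0, 0], [0, 0, 0.11, 0, 0, 0, 0]]
  ]
}}

```text
time: 7.45
tool_pos: [0.5638, 0.1598, 0.3371]
tcp_rot: [2.184, 2.255, 0.003]
wrist_force: [-0.2, -1.1, 0.5]
width: 0.0
```

Run:
```python
from h import *
st()
s,ds=read_camera("scene"); t,dt=read_camera("top")
S=cloud("scene",ds);T=cloud("top",dt)
a=cv2.resize(s[140:260,270:400],(650,600),interpolation=cv2.INTER_CUBIC)
cv2.imwrite("pics/crop2.png",a)
for cam,C in(("scene",S),("top",T)):
    spots(cam,["lever_tip","loop_bar","keeper_seat","lid_front"])
    for nm in("lid","keeper_seat","lever","loop"):
        r=regions_of(cam,nm)
        if r:
            P=C[r[0]["region"]];P=P[P[:,2]>.08];print(cam,nm,round(r[0]["score"],2),len(P));
            if len(P): print(np.percentile(P,[1,10,50,90,99],axis=0).round(4).tolist())
    # raw geometry near latch
    for lo,hi in((.14,.19),(.19,.2),(.2,.215),(.215,.26)):
        k=(C[...,0]>.5)&(C[...,0]<.62)&(C[...,1]>-.03)&(C[...,1]<.1)&(C[...,2]>lo)&(C[...,2]<hi)
        P=C[k]
        if len(P): print(cam,lo,len(P),np.percentile(P,[1,50,99],axis=0).round(4).tolist())
```

```text
7.45 [0.5638 0.1598 0.3371] F [-0.2 -1.1  0.5] q [ 0.23  0.05  1.69 -0.    1.39  0.2 ] w 0.0
tool x,y,z [[-0.032, 0.999, -0.0], [0.999, 0.032, 0.003], [0.003, -0.0, -1.0]]
scene lever_tip 0.5 [0.5503 0.0462 0.1678]
scene loop_bar 0.45 [0.5508 0.0633 0.1788]
scene keeper_seat 0.59 [ 0.5598 -0.1114  0.2004]
scene lid_front 0.63 [ 0.5608 -0.1113  0.2043]
scene lid 0.73 3934
[[0.4603, -0.2067, 0.1958], [0.4802, -0.1881, 0.1997], [0.5606, -0.1112, 0.203], [0.6458, -0.029, 0.2064], [0.6673, -0.0021, 0.2245]]
scene keeper_seat 0.64 3905
[[0.4612, -0.2065, 0.1963], [0.4806, -0.1879, 0.1998], [0.5608, -0.1118, 0.2031], [0.6462, -0.0297, 0.2064], [0.6675, -0.0042, 0.2245]]
scene lever 0.64 226
[[0.5218, 0.0108, 0.136], [0.5276, 0.0236, 0.1536], [0.5571, 0.0433, 0.1674], [0.5889, 0.0755, 0.1985], [0.5935, 0.0807, 0.2033]]
scene loop 0.66 78
[[0.5246, 0.0335, 0.1535], [0.5275, 0.0421, 0.1591], [0.5828, 0.0694, 0.1859], [0.5917, 0.0765, 0.2009], [0.5939, 0.0792, 0.203]]
scene 0.14 197 [[0.5233, 0.0066, 0.1418], [0.5543, 0.038, 0.1616], [0.5938, 0.0686, 0.1882]]
scene 0.19 83 [[0.5097, -0.0289, 0.
[... 800 characters left out ...]
6681, -0.0045, 0.2273]]
top lever 0.87 269
[[0.4698, -0.005, 0.1345], [0.5312, 0.0125, 0.1452], [0.5631, 0.0347, 0.1608], [0.591, 0.0743, 0.1974], [0.5953, 0.0808, 0.6113]]
top loop 0.52 3956
[[0.4643, -0.2036, 0.1954], [0.4839, -0.184, 0.2001], [0.5638, -0.1063, 0.2039], [0.6477, -0.029, 0.2077], [0.6693, -0.0051, 0.2272]]
top 0.14 236 [[0.5255, -0.0009, 0.1405], [0.5612, 0.0318, 0.1592], [0.5954, 0.0693, 0.1888]]
top 0.19 105 [[0.5075, -0.0279, 0.1907], [0.5602, -0.0046, 0.1968], [0.6136, 0.0813, 0.1998]]
top 0.2 212 [[0.5002, -0.0298, 0.2001], [0.5611, -0.0201, 0.2036], [0.6195, 0.0806, 0.2114]]
top 0.215 26 [[0.5417, -0.0178, 0.2165], [0.5663, -0.0149, 0.2281], [0.5861, -0.0001, 0.2306]]
```

View pics/crop2.png

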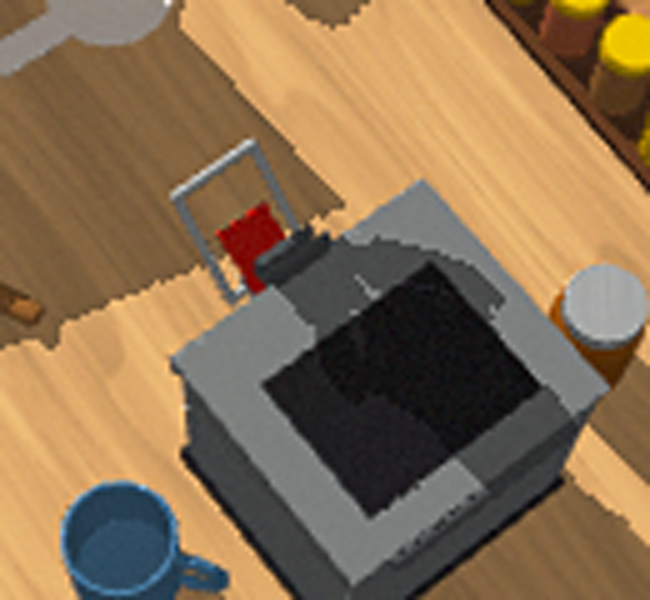

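The lid is shut, with its top flat at z≈0.203. The loop stands outside the latch: the bar is at about x 0.56, y 0.077, z 0.20, seen at crop pixel (215,165). The lever is at about 2.17 rad. Next I'll swing the loop over.

>>> {"fn": "step_arm", "kwargs": {
  "motion": [
    [[0, -0.004, -0.02, -0.04, 0, 0, 0], [0, -0.004, -0.04, -0.08, 0, 0, 0], [0, -0.004, -0.05, -0.11, 0, 0, 0], [0, -0.004, -0.055, -0.127, 0, 0, 0], [0, -0.004, -0.055, -0.127, 0, 0, 0], [0, -0.004, -0.055, -0.127, 0, 0, 0], [0, -0.004, -0.06, -0.127, 0, 0, 0], [0, -0.004, -0.062, -0.127, 0, 0, 0]]
  ]
}}

```text
time: 9.35
tool_pos: [0.5603, 0.0986, 0.2112]
tcp_rot: [2.182, 2.256, 0.005]
wrist_force: [-0.2, -0.8, 0.4]
width: 0.001
```

>>> {"fn": "step_arm", "kwargs": {
  "motion": [
    [[0, 0, -0.011, 0.003, 0, 0, 0], [0, 0, -0.022, 0.011, 0, 0, 0], [0, 0, -0.033, 0.016, 0, 0, 0], [0, 0, -0.044, 0.019, 0, 0, 0], [0, 0, -0.055, 0.021, 0, 0, 0], [0, 0, -0.066, 0.022, 0, 0, 0], [0, 0, -0.076, 0.024, 0, 0, 0], [0, 0, -0.083, 0.025, 0, 0, 0]]
  ]
}}

```text
time: 10.35
tool_pos: [0.5603, 0.0149, 0.2362]
tcp_rot: [2.182, 2.255, 0.005]
wrist_force: [0.8, -0.3, 0.6]
width: -0.001
```

Run:
```python
from h import *
st()
s,ds=read_camera("scene"); t,dt=read_camera("top")
a=cv2.resize(s[150:230,280:380],(500,400),interpolation=cv2.INTER_CUBIC);b=cv2.resize(t[150:220,285:345],(300,350),interpolation=cv2.INTER_CUBIC)
o=np.zeros((400,800,3),np.uint8);o[:,:500]=a;o[:350,500:]=b
cv2.imwrite("pics/c3.png",o)
```

```text
10.35 [0.5603 0.0149 0.2362] F [ 0.8 -0.3  0.6] q [-0.02  0.06  1.87  0.    1.21 -0.05] w -0.0
tool x,y,z [[-0.033, 0.999, -0.0], [0.999, 0.033, 0.005], [0.005, -0.0, -1.0]]
```

View pics/c3.png

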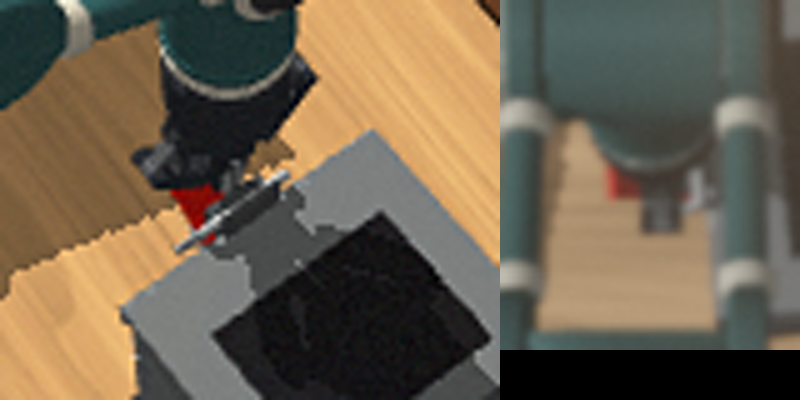

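The bar now runs from (178,250) to (288,175), along the keeper's wall. I'll lift the finger clear and measure it.

>>> {"fn": "step_arm", "kwargs": {
  "motion": [
    [[0, 0, 0.01, 0.01, 0, 0, 0], [0, 0, 0.03, 0.03, 0, 0, 0], [0, 0, 0.07, 0.06, 0, 0, 0], [0, 0, 0.12, 0.07, 0, 0, 0], [0, 0, 0.16, 0.07, 0, 0, 0], [0, 0, 0.19, 0.07, 0, 0, 0], [0, 0, 0.19, 0.07, 0, 0, 0], [0, 0, 0.19, 0.07, 0, 0, 0]]
  ]
}}

```text
time: 11.45
tool_pos: [0.5603, 0.2057, 0.3073]
tcp_rot: [2.18, 2.256, 0.006]
wrist_force: [0.0, -1.1, 0.0]
width: -0.003
```

```bash
cat > m.py <<'E'
from h import *
import sys
st()
s,ds=read_camera("scene"); t,dt=read_camera("top")
a=cv2.resize(s[150:230,280:380],(500,400),interpolation=cv2.INTER_CUBIC);b=cv2.resize(t[150:220,285:345],(300,350),interpolation=cv2.INTER_CUBIC)
o=np.zeros((400,800,3),np.uint8);o[:,:500]=a;o[:350,500:]=b
cv2.imwrite(sys.argv[1],o)
for cam,I,d in(("scene",s,ds),("top",t,dt)):
    C=cloud(cam,d)
    box=(C[...,1]>-.03)&(C[...,1]<.1)&(C[...,2]>.04)&(C[...,2]<.26)
    for nm,x0,x1 in(("legL",.522,.537),("mid",.545,.575),("legR",.582,.597)):
        k=box&(C[...,0]>x0)&(C[...,0]<x1);P=C[k]
        print(cam,nm)
        for y in np.arange(-.03,.1,.01):
            q=P[(P[:,1]>=y)&(P[:,1]<y+.01)]
            if len(q): print("  y%.3f n%d zmed %.3f zmax %.3f"%(y,len(q),np.median(q[:,2]),q[:,2].max()),end=";")
        print()
    red=(I[...,2]>110)&(I[...,1]<60)&(I[...,0]<60)&box
    if red.sum(): print(cam,"red",red.sum(),np.percentile(C[red],[2,50,98],axis=0).round(4).tolist())
E
python3 m.py pics/c4.png
```

```text
11.45 [0.5603 0.2057 0.3073] F [ 0.  -1.1  0. ] q [ 0.31  0.08  1.71 -0.    1.34  0.28] w -0.0
tool x,y,z [[-0.034, 0.999, -0.0], [0.999, 0.034, 0.006], [0.006, -0.0, -1.0]]
scene legL
  y-0.030 n14 zmed 0.203 zmax 0.205;  y-0.020 n13 zmed 0.204 zmax 0.220;  y-0.010 n10 zmed 0.207 zmax 0.220;  y0.000 n4 zmed 0.167 zmax 0.181;  y0.010 n4 zmed 0.140 zmax 0.160;
scene mid
  y-0.030 n27 zmed 0.202 zmax 0.207;  y-0.020 n42 zmed 0.219 zmax 0.232;  y-0.010 n14 zmed 0.215 zmax 0.221;  y0.000 n16 zmed 0.208 zmax 0.213;  y0.010 n1 zmed 0.146 zmax 0.146;  y0.020 n20 zmed 0.155 zmax 0.165;  y0.030 n28 zmed 0.161 zmax 0.166;  y0.040 n28 zmed 0.167 zmax 0.177;  y0.050 n2 zmed 0.165 zmax 0.168;
scene legR
  y-0.030 n11 zmed 0.202 zmax 0.207;  y-0.020 n13 zmed 0.202 zmax 0.229;  y-0.010 n7 zmed 0.217 zmax 0.220;  y0.000 n2 zmed 0.206 zmax 0.209;
scene red 106 [[0.5397, 0.0086, 0.1445], [0.5566, 0.0366, 0.1612], [0.5788, 0.0505, 0.1733]]
top legL
  y-0.030 n19 zmed 0.203 zmax 0.207;  y-0.020 n11 zmed 0.206 zmax 0.222;  y-0.010 n9 zmed 0.212 zmax 0.223;  y0.000 n7 zmed 0.174 zmax 0.185;  y0.010 n7 zmed 0.143 zmax 0.158;  y0.020 n1 zmed 0.131 zmax 0.131;
top mid
  y-0.030 n29 zmed 0.202 zmax 0.206;  y-0.020 n27 zmed 0.221 zmax 0.233;  y-0.010 n30 zmed 0.216 zmax 0.221;  y0.000 n29 zmed 0.207 zmax 0.214;  y0.010 n27 zmed 0.150 zmax 0.157;  y0.020 n27 zmed 0.155 zmax 0.162;  y0.030 n27 zmed 0.161 zmax 0.168;  y0.040 n27 zmed 0.170 zmax 0.177;  y0.050 n4 zmed 0.168 zmax 0.169;
top legR
  y-0.030 n15 zmed 0.203 zmax 0.207;  y-0.020 n12 zmed 0.204 zmax 0.234;  y-0.010 n13 zmed 0.219 zmax 0.222;  y0.000 n8 zmed 0.196 zmax 0.209;  y0.010 n9 zmed 0.155 zmax 0.172;  y0.020 n3 zmed 0.136 zmax 0.139;
top red 40 [[0.5486, 0.0277, 0.1544], [0.5627, 0.0352, 0.1622], [0.5729, 0.0443, 0.1738]]
```

View pics/c4.png

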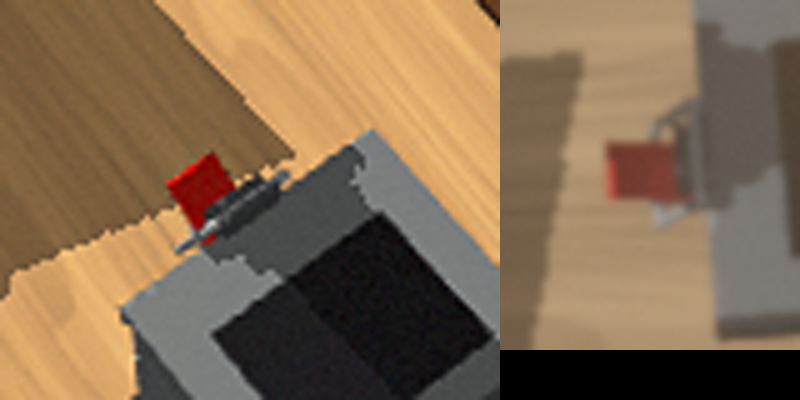

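The bar's top is at z 0.22 and y≈-0.01, between the nose and the back wall (whose top is 0.231), so the loop is over the keeper. The lever is at about 2.13 rad. Next I'll plan the press.

Run:
```python
import numpy as np
for r in (46,):
  for A,ph in((2.13,0),(1.9,0),(1.7,0),(1.5,0),(1.3,5),(1.1,15),(.9,25),(.7,35),(.5,45),(.3,50),(.15,52),(0,52)):
    f=np.radians(ph);u=r*np.sin(A)+6*np.cos(A)+22*np.sin(f);z=-r*np.cos(A)+6*np.sin(A)+22*np.cos(f)
    print(A,ph,"x %.4f y %.4f z %.4f"%(.562-.047*u/1e3,-.0035+u/1e3,.131+z/1e3))
```

```text
2.13 0 x 0.5603 y 0.0323 z 0.1825
1.9 0 x 0.5600 y 0.0381 z 0.1735
1.7 0 x 0.5599 y 0.0413 z 0.1649
1.5 0 x 0.5598 y 0.0428 z 0.1557
1.3 5 x 0.5598 y 0.0443 z 0.1464
1.1 15 x 0.5597 y 0.0459 z 0.1367
0.9 25 x 0.5597 y 0.0456 z 0.1270
0.7 35 x 0.5598 y 0.0433 z 0.1177
0.5 45 x 0.5600 y 0.0394 z 0.1091
0.3 50 x 0.5603 y 0.0327 z 0.1030
0.15 52 x 0.5606 y 0.0266 z 0.1000
0 52 x 0.5609 y 0.0198 z 0.0985
```

>>> {"fn": "step_arm", "kwargs": {
  "motion": [
    [[0, 0, -0.05, 0, 0, 0, 0], [0, 0, -0.1, 0, 0, 0, 0], [0, 0, -0.14, 0, 0, 0, 0], [0, 0, -0.165, -0.02, 0, 0, 0], [0, 0, -0.168, -0.05, 0, 0, 0], [0, 0, -0.168, -0.08, 0, 0, 0], [0, 0, -0.168, -0.1, 0, 0, 0], [0, 0, -0.168, -0.105, 0, 0, 0]]
  ]
}}

```text
time: 12.55
tool_pos: [0.5594, 0.0362, 0.2004]
tcp_rot: [2.185, 2.255, 0.003]
wrist_force: [-0.4, 0.1, 1.2]
width: 0.003
```

>>> {"fn": "step_arm", "kwargs": {
  "motion": [
    [[0, 0, 0, -0.006, 0, 0, 0], [0, 0, 0, -0.012, 0, 0, 0], [0, 0, 0, -0.018, 0, 0, 0], [0, 0, 0, -0.024, 0, 0, 0], [0, 0, 0.001, -0.03, 0, 0, 0], [0, 0, 0.002, -0.036, 0, 0, 0], [0, 0, 0.003, -0.042, 0, 0, 0], [0, 0, 0.004, -0.048, 0, 0, 0]]
  ]
}}

```text
time: 13.55
tool_pos: [0.5595, 0.04, 0.1521]
tcp_rot: [2.184, 2.254, 0.002]
wrist_force: [0.3, -1.5, 2.1]
width: -0.001
```

```bash
python3 m.py pics/c5.png
```

```text
13.55 [0.5595 0.04   0.1521] F [ 0.3 -1.5  2.1] q [ 0.03  0.13  1.96 -0.    1.05 -0.  ] w -0.0
tool x,y,z [[-0.032, 0.999, -0.001], [0.999, 0.032, 0.003], [0.003, -0.001, -1.0]]
scene legL
  y-0.030 n13 zmed 0.203 zmax 0.206;  y-0.020 n13 zmed 0.202 zmax 0.208;  y-0.010 n7 zmed 0.192 zmax 0.206;  y0.000 n3 zmed 0.151 zmax 0.171;  y0.010 n2 zmed 0.196 zmax 0.260;  y0.020 n27 zmed 0.212 zmax 0.258;  y0.030 n8 zmed 0.199 zmax 0.241;  y0.040 n3 zmed 0.188 zmax 0.190;
scene mid
  y-0.030 n27 zmed 0.202 zmax 0.206;  y-0.020 n42 zmed 0.221 zmax 0.232;  y-0.010 n12 zmed 0.208 zmax 0.211;  y0.000 n19 zmed 0.207 zmax 0.213;  y0.010 n1 zmed 0.132 zmax 0.132;  y0.020 n41 zmed 0.176 zmax 0.217;  y0.030 n15 zmed 0.144 zmax 0.168;  y0.040 n1 zmed 0.126 zmax 0.126;
scene legR
  y-0.030 n14 zmed 0.203 zmax 0.206;  y-0.020 n13 zmed 0.203 zmax 0.228;  y-0.010 n3 zmed 0.201 zmax 0.205;  y0.000 n3 zmed 0.203 zmax 0.210;  y0.020 n8 zmed 0.185 zmax 0.194;
scene red 25 [[0.5315, 0.0118, 0.0909], [0.5449, 0.029, 0.1301], [0.7363, 0.068, 0.1942]]
top legL
  y-0.030 n15 zmed 0.202 zmax 0.209;  y0.000 n3 zmed 0.144 zmax 0.155;  y0.010 n5 zmed 0.130 zmax 0.141;  y0.020 n8 zmed 0.196 zmax 0.245;  y0.030 n7 zmed 0.241 zmax 0.256;  y0.040 n7 zmed 0.243 zmax 0.256;
top mid
  y-0.030 n23 zmed 0.202 zmax 0.207;  y0.000 n8 zmed 0.136 zmax 0.137;  y0.010 n9 zmed 0.133 zmax 0.136;  y0.020 n1 zmed 0.133 zmax 0.133;
top legR
  y-0.030 n3 zmed 0.203 zmax 0.203;
top red 1 [[0.5498, 0.0196, 0.1356], [0.5498, 0.0196, 0.1356], [0.5498, 0.0196, 0.1356]]
```

View pics/c5.png

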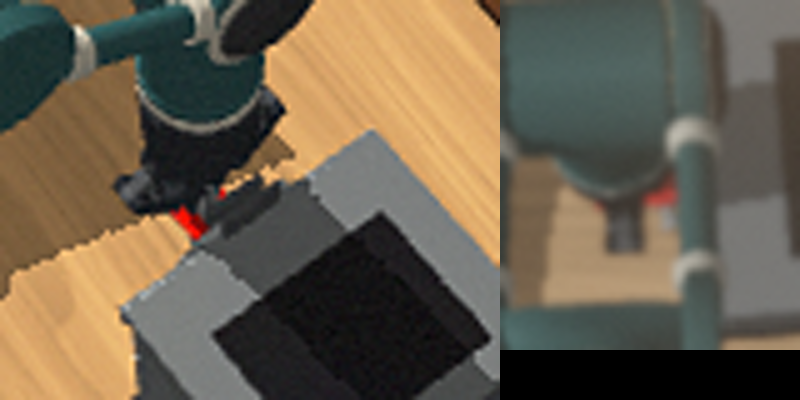

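The bar has slid down to about z 0.20, in the groove, with the keeper walls at (240,205). I'll keep pressing, tilting the tool as the lever turns.

>>> {"fn": "step_arm", "kwargs": {
  "motion": [
    [[0, 0, 0.002, -0.005, -2, 0, 0], [0, 0, 0.0035, -0.009, -5, 0, 0], [0, 0, 0.004, -0.0135, -10, 0, 0], [0, 0, 0.0045, -0.018, -15, 0, 0], [0, 0, 0.004, -0.023, -20, 0, 0], [0, 0, 0.0035, -0.0275, -25, 0, 0], [0, 0, 0.0025, -0.032, -30, 0, 0], [0, 0, 0.001, -0.0365, -35, 0, 0]]
  ]
}}

```text
time: 14.65
tool_pos: [0.5599, 0.0415, 0.116]
tcp_rot: [1.842, 1.902, -0.599]
wrist_force: [0.1, 1.9, 3.3]
width: 0.003
```

```bash
python3 -c "from h import *; st()"
```

```text
14.65 [0.5599 0.0415 0.116 ] F [0.1 1.9 3.3] q [ 0.35  0.32  1.92 -0.62  1.2   0.64] w 0.0
tool x,y,z [[-0.031, 0.817, -0.576], [1.0, 0.027, -0.015], [0.004, -0.576, -0.817]]
```

>>> {"fn": "step_arm", "kwargs": {
  "motion": [
    [[0, 0, -0.002, -0.004, -5, 0, 0], [0, 0, -0.005, -0.008, -10, 0, 0], [0, 0, -0.008, -0.011, -13, 0, 0], [0, 0, -0.012, -0.014, -15, 0, 0], [0, 0, -0.015, -0.0155, -16, 0, 0], [0, 0, -0.018, -0.0165, -17, 0, 0], [0, 0, -0.0205, -0.017, -17, 0, 0], [0, 0, -0.0225, -0.0175, -17, 0, 0]]
  ]
}}

```text
time: 15.65
tool_pos: [0.5602, 0.0246, 0.0996]
tcp_rot: [1.661, 1.709, -0.822]
wrist_force: [-13.5, 37.0, 13.6]
width: 0.001
```

>>> {"fn": "step_arm", "kwargs": {
  "motion": [
    [[0, 0, -0.002, 0, 0, 0, 0], [0, 0, -0.002, 0, 0, 0, 0], [0, 0, 0.02, 0.01, 0, 0, 0], [0, 0, 0.06, 0.04, 0, 0, 0], [0, 0, 0.1, 0.08, 5, 0, 0], [0, 0, 0.14, 0.12, 15, 0, 0], [0, 0, 0.18, 0.16, 25, 0, 0], [0, 0, 0.22, 0.18, 35, 0, 0]]
  ]
}}

```text
time: 16.65
tool_pos: [0.5614, 0.2471, 0.285]
tcp_rot: [2.039, 2.095, -0.286]
wrist_force: [-0.5, -0.3, -1.0]
width: -0.001
```

```bash
python3 m.py pics/c6.png
python3 - <<'E'
from h import *
spots("scene",["mug_mid","jar_mid","carafe_mid"])
E
```

```text
16.65 [0.5614 0.2471 0.285 ] F [-0.5 -0.3 -1. ] q [ 0.51  0.21  1.63 -0.25  1.43  0.53] w -0.0
tool x,y,z [[-0.026, 0.96, -0.278], [1.0, 0.028, 0.003], [0.011, -0.278, -0.96]]
scene legL
  y-0.030 n15 zmed 0.203 zmax 0.206;  y-0.020 n13 zmed 0.203 zmax 0.207;  y-0.010 n4 zmed 0.200 zmax 0.203;
scene mid
  y-0.030 n26 zmed 0.202 zmax 0.206;  y-0.020 n45 zmed 0.220 zmax 0.232;  y-0.010 n11 zmed 0.204 zmax 0.212;  y0.000 n19 zmed 0.206 zmax 0.211;
scene legR
  y-0.030 n12 zmed 0.201 zmax 0.204;  y-0.020 n14 zmed 0.202 zmax 0.229;  y-0.010 n2 zmed 0.203 zmax 0.204;  y0.000 n3 zmed 0.202 zmax 0.208;
top legL
  y-0.030 n19 zmed 0.203 zmax 0.206;  y-0.020 n17 zmed 0.200 zmax 0.207;  y-0.010 n6 zmed 0.198 zmax 0.201;
top mid
  y-0.030 n28 zmed 0.201 zmax 0.210;  y-0.020 n28 zmed 0.207 zmax 0.233;  y-0.010 n30 zmed 0.201 zmax 0.207;  y0.000 n23 zmed 0.209 zmax 0.214;
top legR
  y-0.030 n15 zmed 0.203 zmax 0.205;  y-0.020 n13 zmed 0.205 zmax 0.231;  y-0.010 n12 zmed 0.202 zmax 0.204;  y0.000 n1 zmed 0.209 zmax 0.209;
scene mug_mid 0.9 [ 0.3815 -0.0666  0.0285]
scene jar_mid 0.77 [ 0.7414 -0.1335  0.112 ]
scene carafe_mid 0.87 [ 0.5006 -0.5165  0.1771]
scene carafe_mid 0.16 [0.349  0.2983 0.0026]
```

View pics/c6.png

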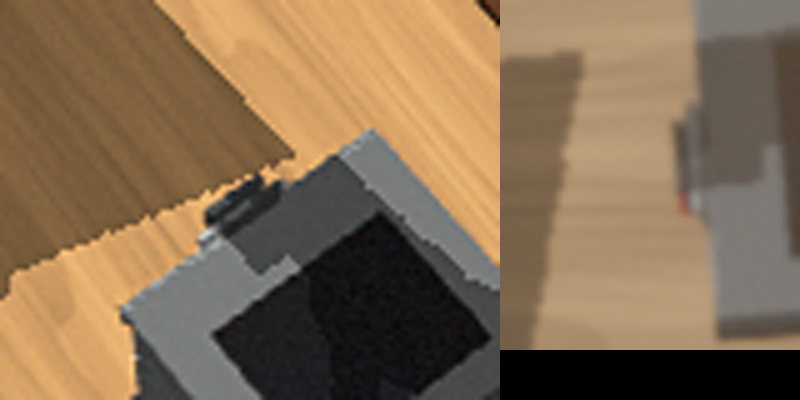

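The lever lies hidden under the keeper nose, with only a red sliver at (685,205) in the top view. The bar is in the groove, with its top at about 0.203. Handing in.

```bash
python3 -c "
from h import *
print(finish_job())"
```

```text
the job is handed in; nothing more can be done
None
```

The bin is shut and latched, and I handed the job in at about 17 s of the 59 s limit. I pushed the lid shut, swung the wire loop over the keeper, then pressed the red lever down until it met its stop at about 40 N of wrist force.

**Last checks**
- **Lid:** it lies flat, with its top at z ≈ 0.203.
- **Loop:** the bar sits in the keeper's groove. Its top is at about 0.203, which matches the seat height.
- **Lever:** nothing sticks out past the keeper's nose, so the lever is down. It is mostly hidden under the nose from both cameras, so this rests on that and on the force at the stop.
- **Other things:** the mug, jar and carafe read within about 3 mm of where they started, which is within the networks' error. I did not re-measure the bowl, spoon rest, spatula or brush, but the arm did not go near them.
- **Robot:** it is clear of everything, with wrist force about zero.

**Disagreements**
- The lever seemed to drop from about 2.3 to 2.17 rad between my first look and shutting the lid, and I did not find out why. The loop still cleared the nose.
- The networks often pointed at the whole lid when asked for `keeper_seat` or `lid_front`, so I used the depth readings for those instead.

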